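# Set the drive unit to second speed and start it

### The arm

A 6-joint arm with a two-finger parallel gripper is mounted at the origin on a cart in front of the work surface, level with it; the furniture and walls round the work are solid. World frame = base frame: x ahead of the robot, y to its left, z up, the work surface at z = 0. Lengths are in m, angles in rad, forces in N, time in s.
With the tool pointing down it reaches from about 0.35 to 0.975 m from the base axis. Payload 4.9 kg.
Tool frame: the origin (TCP) lies at the centre of the arm's flange, where the gripper is bolted on; the fingertips stand 173 mm ahead of it and the grasp point (between the pads) lies 155 mm ahead of it (ctrl.finger_overhang is the distance from the TCP to the fingertips, in m); z points along the fingers, y is the direction in which the jaws open and shut (so a half turn about z gives the same grasp; the last joint's range is limited). The gripper opens to 85 mm and grips with 20 to 120 N. Pads are 22 mm wide; open, the fingers measure 114 mm over their backs; the gripper's body (76 mm by 85 mm) begins 54 mm behind the grasp point. The pads swing forward as they close: fully open they stand 13 mm farther back than shut.
Start: joints at [-1.267, 0.053, 1.613, -0, 1.476, -0.119], TCP at [0.256, -0.57, 0.405] pointing down, gripper open.
Joint ranges: [-3.01, 3.01], [-1.01, 2.22], [0.06, 2.58], [-1.02, 4.17], [0.09, 2.62], [-3.14, 3.14]. Speed limits (rad/s): [2.57, 2.57, 3.14, 3.14, 3.14, 3.14].

### API

Orientations are given as a rotation vector (axis times angle).
In Python, from station import ctrl, eyes, spotter gives the robot as it stands.
- The arm moves only by the shell command python3 -m crank 'ROWS' [FORCE]. ROWS is JSON, a list of rows, each a list of 7 numbers: the turn, a rotation vector about the tool's x, y, z in rad, then the shift along the tool's x, y, z in mm, then the closure, from -1 (fully open) to 1 (shut). A call has 1 to 8 rows; each row shifts and turns the pose as measured when the row begins, along the tool's axes as they then stand; what a row does not reach is not made up. A row lasts 1/12 s, in which the tool goes at most 41.7 mm and 7.16 degrees, less where a joint would pass 70% of its speed; a pose out of reach is approached as far as the arm can. A call is refused whole if a number of a shift passes 41.7 or a number of a turn 0.125, either way. A call with a gripper value outside its range is refused whole. The fingers move at their own pace and stop on an object; FORCE is the grip in N (left out, the last holds). Time passes only in rows, so rows that do not move let the fingers close. It gives the time, the measured TCP pose, the force and the opening at its end, in the units of the state.
- ctrl.get_obs(): the state, without advancing time (a new reading comes with each control period).
- eyes.get_image(name): name is "scene" or "top" or "wrist"; returns a dict with "image" (420x560x3 uint8, red, green, blue), "vertical_fov" (degrees; the focal length in pixels is half the picture's height over the tangent of half this angle, whatever the lens; pixels are square), "cx", "cy" (the principal point, pixels), "rvec" (rotation vector, rad) and "tvec" (3), from world to camera coordinates, as OpenCV has them; the wrist camera has in their place "mount" (4x4, takes a point from camera to tool coordinates, whose origin is the TCP and whose axes are the flange's). Camera axes: x right, y down, z forward; pixel columns grow to the right and rows downward; lengths in m; the calibration is good to about 2 mm. A picture is of the moment at which its call begins: read the wrist's pose just before it. There is no depth.
- ctrl.finish_job(): hands the job in, once; it reports no verdict.
Trained networks look in a picture, given as the dict that the camera call returned (one of the last four; its "shot" number tells which), for a name from the list of things; names that differ only in an ending like _2 or _b are one class to them, and where a whole thing is asked for, a point or a joint stands for the part that bears it (a point fixed in the world has none). Each returns a list of dicts, best first, with "confidence" (0 to 1); they miss things now and then, are a little off and sometimes report something else, mostly with a low value. They report only what shows in the picture. A call takes as long as a camera call.
- spotter.look_for(query, picture): "centre" ([x, y, z] in m, in world coordinates, good to about 4 mm: the middle of the surface that is visible of it).
- spotter.outline_of(query, picture): "region" (420x560 bool, what is visible of it).
- spotter.mark_of(query, picture): "centre" ([x, y, z] in m, in world coordinates, good to about 4 mm: a listed point, or the origin of a listed thing).
The state is a dict: "t": time; "q": joint angles; "dq": joint speeds; "effort": joint torques, N m; "tool_pos": TCP position; "tool_rot": TCP orientation; "contact_force": force on the tool from outside, world axes, zero at the start; "wrist_torque": the same for the moment, N m; "opening": finger opening in m.
Only numpy, scipy, OpenCV 4.12 (cv2) and the standard library are available. Lean on these libraries where they do the work, as an engineer would, in place of code of your own. Each camera call takes 0.05 s, during which the arm holds its last target.

### The job

Set the grey drive unit to second speed and start it: with the fingertips push its ball-topped lever over, past the click of the first notch, until it stands fully home against its far stop, and only then press the small flat start button all the way down and let it come up again. Only push and press: do not pinch the lever, do not press the mushroom-headed stop button, and leave the punches, the knob and the grease tin where they stand.

Things in the scene. Friction and masses are not known exactly. Their poses are not given: they have to be found in the camera images.
- drive_unit: Grey gear case, finned motor along its back, fixed to the worktop. Case 120 (x) x 210 (y) mm, top 75 mm above the worktop; extends over x -65..+102, y -120..+145 mm. Origin: centre of the underside. z up; +x to the motor side (away from the robot, turned up to 0.35 rad), +y to the lever's far stop and output shaft (robot's left). Buttons on top near the -y end. Stands elsewhere each time.
- gear_lever (a joint): Lever angle (rad): 0 neutral, leaning 0.42 toward the unit's -y; 0.42 upright, first notch (spring detent, one pip); 0.84 second speed, leaning 0.42 toward +y, hard stop (two pips). Hinge along the unit's x at (10, 30, 45) mm. Rests in all three; a push of 4 to 16 N at the ball moves it, most out of neutral; about 0.2 rad past each place it snaps on to the next.
- lever_ball (a point): Centre of the black 32 mm ball on top of the lever, 115 mm from the hinge; the steel shank below is 10 mm thick. 150 mm above the worktop at either end, 160 mm upright. In the unit's frame it moves from y = -17 mm (neutral) through 30 to 77 mm (second speed) at x = 10 mm.
- lever_shank (a point): Point on the lever's shank, 35 mm below the ball's centre.
- start_button (a joint): Travel of the small flat start button (m): 0 = up, 0.006 = fully down. Spring return; fully down takes about 5 N straight down.
- start_button_top (a point): Centre of the top face of the small flat start button, 24 mm across, at (-36, -82) mm in the unit's frame (nearer the robot than the stop button). Its axes are the unit's, z up.
- stop_button (a joint): Travel of the mushroom-headed stop button (m): 0 = up, 0.007 = fully down. Not to be pressed.
- stop_top (a point): Top of the mushroom-headed stop button, 42 mm across, 105 mm above the worktop, at (34, -82) mm in the unit's frame, 70 mm from the start button.
- punch_1: Bystander: grey steel punch standing upright, 24 mm across, 66 mm tall; origin centre of its underside.
- punch_2: Bystander: grey steel punch standing upright, 24 mm across, 62 mm tall; origin centre of its underside.
- knob_1: Bystander: loose black round knob, 41 mm across, 32 mm tall; origin centre of its underside.
- grease_tin: Bystander: round flat tin with a lid, 72 mm across, 38 mm tall; origin centre of its underside.

How it is judged:
By the outcome, as a careful person would: the job done as asked, in the order asked, and still so for the second after the job is handed in, with the robot touching nothing.
It also fails if it takes over 35 s, if anything falls off the work surface, if the arm or the gripper's body presses on something with over 40 N, if the wrist force passes 120 N, or if a joint passes its speed limit or range.

## Working session

There is one attempt and no reset: what is moved stays moved. The work goes in short steps, Python scripts to look and compute and a shell command to move; the robot and the scene stay as the last step left them, time stands still between calls to the robot, and variables do not carry over. Pictures are saved under pics/ and viewed, and the job is handed in when it is done.

```bash
ls; mkdir -p pics; python3 - <<'E'
from station import ctrl, eyes, spotter
import cv2,numpy as np
o=ctrl.get_obs(); print(o)
for n in ["scene","top"]:
    p=eyes.get_image(n); cv2.imwrite(f"pics/{n}0.png",p["image"][:,:,::-1])
    print(n,p["rvec"],p["tvec"],p["vertical_fov"])
    for q in ["drive_unit","lever_ball","lever_shank","start_button_top","stop_top","punch_1","knob_1","grease_tin"]:
        print(q,[(np.round(d["centre"],4).tolist(),round(d["confidence"],2)) for d in spotter.mark_of(q,p)][:3])
E
```

```text
pics
{'t': 0.0, 'q': array([-1.26700208e+00,  5.33820800e-02,  1.61430704e+00,  3.00085696e-05,
        1.47604475e+00, -1.19019850e-01]), 'dq': array([-3.51167489e-04,  9.19177724e-04,  7.57550429e-04,  1.90324664e-04,
        6.18174465e-05, -3.66912591e-04]), 'effort': array([ 1.23865277e-03, -3.93678403e+01, -3.70176852e+01, -4.15411603e-05,
        7.00151242e-03,  3.76019941e-06]), 'tool_pos': array([ 0.25636518, -0.56970314,  0.40343923]), 'tool_rot': array([-3.06956385e+00, -6.58766324e-01,  2.63394046e-04]), 'contact_force': array([-0.32590141, -0.45252888, -0.32065006]), 'wrist_torque': array([ 0.02416911,  0.04829839, -0.01061525]), 'opening': 0.08546492642536464}
scene [ 0.71149677 -2.48866961  1.24900214] [0.3475479  0.40562646 0.47561814] 52.06099388418666
drive_unit [([0.5649, -0.3127, -0.0009], 0.93)]
lever_ball [([0.5776, -0.3258, 0.1534], 0.57), ([0.4685, -0.3242, 0.001], 0.54)]
lever_shank [([0.5799, -0.3139, 0.1183], 0.63)]
start_button_top []
stop_top [([0.6209, -0.3896, 0.1048], 0.44)]
punch_1 [([0.4647, -0.3253, -0.0007], 0.82)]
knob_1 [([0.4698, -0.398, -0.0002], 0.7), ([0.4656, -0.3214, -0.0], 0.33)]
grease_tin [([0.7207, -0.2977, 0.0022], 0.67)]
top [ 2.17635908 -2.19807763  0.1082467 ] [-0.30786778  0.5933381   0.8990449 ] 53.8829673355324
drive_unit [([0.5648, -0.3129, 0.0014], 0.77), ([0.4664, -0.3188, -0.0035], 0.26)]
lever_ball [([0.5821, -0.3276, 0.1493], 0.73)]
lever_shank [([0.5769, -0.3106, 0.1191], 0.53)]
start_button_top [([0.4494, -0.2477, 0.0006], 0.55), ([0.548, -0.4056, 0.0998], 0.45)]
stop_top [([0.6181, -0.3895, 0.1014], 0.86)]
punch_1 [([0.4664, -0.3177, -0.0024], 0.49), ([0.4481, -0.2485, 0.0001], 0.45)]
knob_1 [([0.4625, -0.394, 0.0025], 0.83), ([0.5753, -0.3107, 0.1199], 0.48)]
grease_tin [([0.7211, -0.3041, 0.0001], 0.81)]
```

View pics/scene0.png

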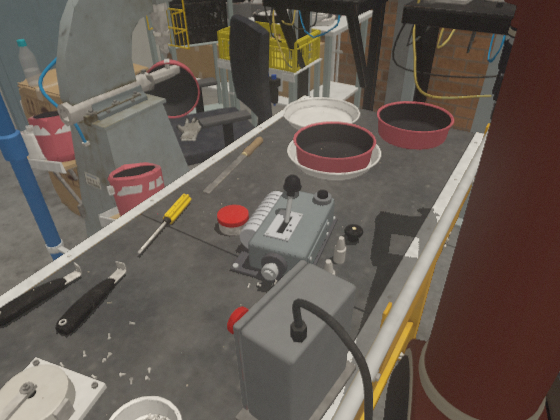

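View pics/top0.png

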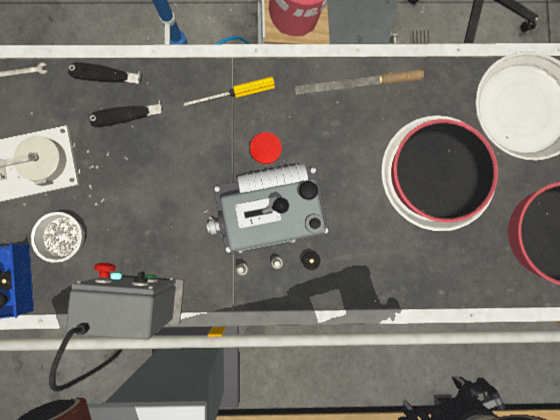

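```bash
cat > h.py <<'E'
import numpy as np
from scipy.spatial.transform import Rotation as R
from scipy.optimize import least_squares
from station import ctrl, eyes, spotter
U=None
try: U=np.load('u.npy')
except Exception: pass
def w2(loc,U=U):
    c,s=np.cos(U[2]),np.sin(U[2]); return np.array([U[0]+c*loc[0]-s*loc[1],U[1]+s*loc[0]+c*loc[1]])
def state():
    o=ctrl.get_obs(); T=R.from_rotvec(o['tool_rot']); tip=o['tool_pos']+T.apply([0,0,ctrl.finger_overhang])
    c,s=np.cos(U[2]),np.sin(U[2]); d=tip[:2]-U[:2]
    print('t',round(o['t'],2),'tip local mm',np.round([1e3*(c*d[0]+s*d[1]),1e3*(-s*d[0]+c*d[1]),1e3*tip[2]],1),'F',np.round(o['contact_force'],1),'open',round(o['opening'],3))
    return o,T,tip
def goto(x,y,z):
    "local mm tip target -> turn and shift in tool axes"
    o,T,tip=state()
    t=np.r_[w2([x/1e3,y/1e3]),z/1e3]
    Rd=R.from_matrix(np.array([[np.cos(U[2]),np.sin(U[2]),0],[np.sin(U[2]),-np.cos(U[2]),0],[0,0,-1]]))
    print('turn',np.round((T.inv()*Rd).as_rotvec(),3),'shift now-axes',np.round(1e3*T.inv().apply(t-tip),1),'after-turn',np.round(1e3*Rd.inv().apply(t-tip),1))
E
python3 - <<'E'
from h import *
loc=np.array([[0,0],[0,0],[10,-17],[10,-17],[34,-82],[34,-82],[-36,-82],[10,-2],[10,-2]])/1e3
m=np.array([[.5649,-.3127],[.5648,-.3129],[.5776,-.3258],[.5821,-.3276],[.6209,-.3896],[.6181,-.3895],[.548,-.4056],[.5799,-.3139],[.5769,-.3106]])
f=least_squares(lambda u:np.array([w2(l,u)-b for l,b in zip(loc,m)]).ravel(),[.565,-.313,.2])
print(f.x,np.round(1e3*f.fun.reshape(-1,2),1)); np.save('u.npy',f.x)
import h; h.U=f.x
print(w2([-.036,-.082],f.x)); goto(10,-70,230)
E
```

```text
[ 0.56687374 -0.31403351  0.21653953] [[ 2.  -1.3]
 [ 2.1 -1.1]
 [ 2.7 -2.7]
 [-1.8 -0.9]
 [-3.2  2.8]
 [-0.4  2.7]
 [ 1.3  3.7]
 [-2.8  0.1]
 [ 0.2 -3.2]]
[ 0.54933226 -0.40185319]
t 0.9 tip local mm [-358.2 -183.2  231.3] F [0.6 0.4 0.2] open 0.085Traceback (most recent call last):
  File "<stdin>", line 7, in <module>
  File "h.py", line 18, in goto
    t=np.r_[w2([x/1e3,y/1e3]),z/1e3]
            ~~^^^^^^^^^^^^^^^
  File "h.py", line 9, in w2
    c,s=np.cos(U[2]),np.sin(U[2]); return np.array([U[0]+c*loc[0]-s*loc[1],U[1]+s*loc[0]+c*loc[1]])
               ~^^^
TypeError: 'NoneType' object is not subscriptable
```

```bash
python3 -c "
from h import *
goto(-30,-82,230)"
```

```text
t 0.9 tip local mm [-358.2 -183.2  231.3] F [0.6 0.4 0.2] open 0.085
turn [0.    0.    0.206] shift now-axes [341.9 -31.9   1.3] after-turn [ 328.2 -101.2    1.3]
```

```bash
python3 -m crank '[[0,0,0.1,40,-5,0,1],[0,0,0.1,40,-8,0,1],[0,0,0,40,-12,0,1],[0,0,0,40,-12,0,1],[0,0,0,40,-12,0,1],[0,0,0,40,-12,0,1],[0,0,0,40,-12,0,1],[0,0,0,30,-12,0,1]]' 40; python3 -c "
from h import *
goto(-30,-82,230)"
```

```text
t: 1.57
tool_pos: [0.5368, -0.4118, 0.4048]
tool_rot: [3.122, 0.31, -0.001]
contact_force: [0.2, -1.7, -0.4]
opening: -0.0
t 1.57 tip local mm [-50.6 -89.7 231.4] F [ 0.2 -1.7 -0.4] open -0.0
turn [ 0.004  0.001 -0.019] shift now-axes [20.4 -8.1  1.4] after-turn [20.6 -7.7  1.4]
```

```bash
python3 - <<'E'
from h import *
import cv2
state()
p=eyes.get_image("wrist"); cv2.imwrite("pics/w1.png",p["image"][:,:,::-1]); print(p["mount"],p["vertical_fov"])
for n,p in (("w",p),("top",eyes.get_image("top"))):
  if n=="top": cv2.imwrite("pics/t1.png",p["image"][:,:,::-1])
  for q in ["lever_ball","start_button_top","stop_top","drive_unit"]:
    print(n,q,[(np.round(d["centre"],4).tolist(),round(d["confidence"],2)) for d in spotter.mark_of(q,p)][:3])
E
```

```text
t 1.57 tip local mm [-50.6 -89.7 231.4] F [ 0.2 -1.7 -0.4] open -0.0
[[ 4.75305995e-04 -9.65842700e-01 -2.59128642e-01  6.47721325e-02]
 [ 9.99999818e-01  3.62728216e-04  4.82260504e-04  5.14006078e-04]
 [-3.71794517e-04 -2.59128824e-01  9.65842697e-01  3.04488885e-02]
 [ 0.00000000e+00  0.00000000e+00  0.00000000e+00  1.00000000e+00]] 66.24181724003992
w lever_ball [([0.5795, -0.3269, 0.1508], 0.7)]
w start_button_top [([0.5469, -0.4012, 0.0984], 0.58)]
w stop_top [([0.6169, -0.3858, 0.1059], 0.66)]
w drive_unit [([0.565, -0.315, 0.0017], 0.66)]
top lever_ball [([0.5813, -0.3293, 0.1493], 0.69)]
top start_button_top []
top stop_top [([0.6154, -0.3891, 0.1058], 0.63)]
top drive_unit [([0.5648, -0.3141, 0.0022], 0.66)]
```

View pics/w1.png

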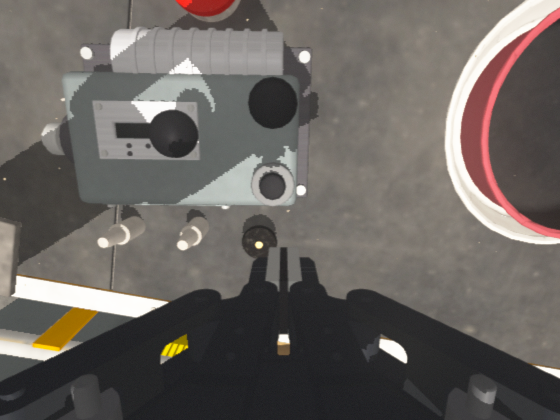

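```bash
python3 - <<'E'
import cv2
a=cv2.imread("pics/w1.png"); b=cv2.imread("pics/scene0.png")
x=cv2.resize(a[150:290,200:350],None,fx=4,fy=4,interpolation=cv2.INTER_CUBIC)
cv2.imwrite("pics/z1.png",x)
cv2.imwrite("pics/z2.png",cv2.resize(b[160:290,230:370],None,fx=4,fy=4,interpolation=cv2.INTER_CUBIC))
E
```

```text
(no output)
```

View pics/z1.png

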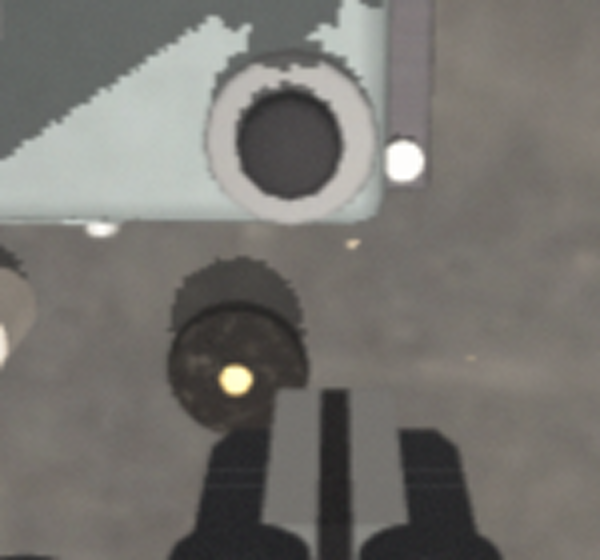

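View pics/z2.png

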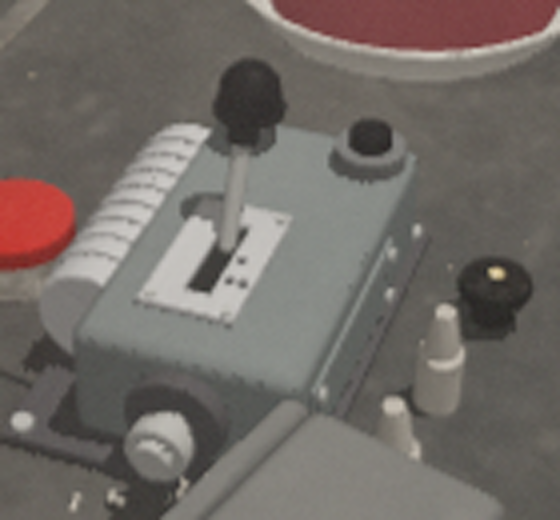

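```bash
python3 - <<'E'
import h
from h import *
loc=np.array([[0,0],[0,0],[10,-17],[10,-17],[34,-82],[34,-82],[-36,-82],[10,-2],[10,-2], [0,0],[10,-17],[34,-82],[-36,-82]])/1e3
m=np.array([[.5649,-.3127],[.5648,-.3129],[.5776,-.3258],[.5821,-.3276],[.6209,-.3896],[.6181,-.3895],[.548,-.4056],[.5799,-.3139],[.5769,-.3106],[.565,-.315],[.5795,-.3269],[.6169,-.3858],[.5469,-.4012]])
f=least_squares(lambda u:np.array([w2(l,u)-b for l,b in zip(loc,m)]).ravel(),[.565,-.313,.2],loss='soft_l1',f_scale=.002)
print(f.x,w2([-.036,-.082],f.x)); np.save('u.npy',f.x)
E
python3 -c "
from h import *
goto(10,-66,200)"
```

```text
[ 0.56623711 -0.31357334  0.21413094] [ 0.54848416 -0.40135051]
t 2.07 tip local mm [-53.7 -92.1 231.5] F [-0.1 -0.3 -0.3] open 0.0
turn [ 0.004  0.002 -0.019] shift now-axes [ 63.3 -27.4  31.2] after-turn [ 63.7 -26.1  31.5]
```

```bash
python3 -m crank '[[0,0,-0.02,32,-13,10,1],[0,0,0,31,-13,20,1],[0,0,0,0,0,20,1],[0,0,0,0,0,20,1],[0,0,0,0,0,15,1],[0,0,0,0,0,0,1]]'; python3 -c "
from h import *
goto(10,-60,138)"
```

```text
t: 2.57
tool_pos: [0.5888, -0.3804, 0.3206]
tool_rot: [3.115, 0.323, 0.005]
contact_force: [-1.2, 0.8, -0.4]
opening: -0.0001
t 2.57 tip local mm [  8.3 -71.9 147.2] F [-1.2  0.8 -0.4] open -0.0
turn [ 0.01  -0.002 -0.008] shift now-axes [  1.6 -12.    9.1] after-turn [  1.7 -11.9   9.2]
```

```bash
python3 -m crank '[[0.01,0,-0.008,2,-7,8,1],[0,0,0,0,-6,2,1],[0,0,0,0,-6,0,1],[0,0,0,0,-6,0,1]]'; python3 -c "
from h import *
goto(10,46,138)"
```

```text
t: 2.9
tool_pos: [0.5841, -0.3565, 0.3112]
tool_rot: [3.123, 0.331, 0.005]
contact_force: [0.9, -6.1, 1.6]
opening: 0.0001
t 2.9 tip local mm [  8.8 -46.  137.8] F [ 0.9 -6.1  1.6] open 0.0
turn [ 0.001 -0.003 -0.003] shift now-axes [  0.9 -92.   -0.3] after-turn [  1.2 -92.   -0.2]
```

```bash
python3 -m crank '[[0,0,0,0,-9,0,1],[0,0,0,0,-9,0,1],[0,0,0,0,-9,0,1],[0,0,0,0,-9,0,1],[0,0,0,0,-9,0,1],[0,0,0,0,-9,0,1]]'; python3 -c "
from h import *
goto(10,46,138)"
```

```text
t: 3.4
tool_pos: [0.5731, -0.3076, 0.3241]
tool_rot: [3.087, 0.321, 0.033]
contact_force: [0.1, 0.1, 0.5]
opening: -0.0001
t 3.4 tip local mm [ 11.   -2.4 150.8] F [0.1 0.1 0.5] open -0.0
turn [ 0.039 -0.017 -0.007] shift now-axes [ -1.5 -48.9  10.9] after-turn [ -1.  -48.4  12.8]
```

```bash
python3 -m crank '[[0.04,-0.017,-0.007,-1,2,13,1],[0,0,0,0,0,0,1]]'; python3 - <<'E'
from h import *
import cv2
goto(10,46,138)
p=eyes.get_image("scene"); cv2.imwrite("pics/s2.png",cv2.resize(p["image"][130:300,200:380,::-1],None,fx=3,fy=3))
print([(np.round(d["centre"],4).tolist(),round(d["confidence"],2)) for d in spotter.mark_of("lever_ball",p)])
E
```

```text
t: 3.57
tool_pos: [0.5732, -0.3083, 0.3128]
tool_rot: [3.121, 0.342, 0.004]
contact_force: [0.6, -4.9, -5.1]
opening: 0.0
t 3.57 tip local mm [  8.3   3.3 139.4] F [ 0.6 -4.9 -5.1] open 0.0
turn [ 0.002 -0.002  0.004] shift now-axes [  1.9 -42.7   1.3] after-turn [  1.7 -42.7   1.4]
[([0.5706, -0.2756, 0.1607], 0.91), ([0.5676, -0.3134, -0.0006], 0.26)]
```

View pics/s2.png

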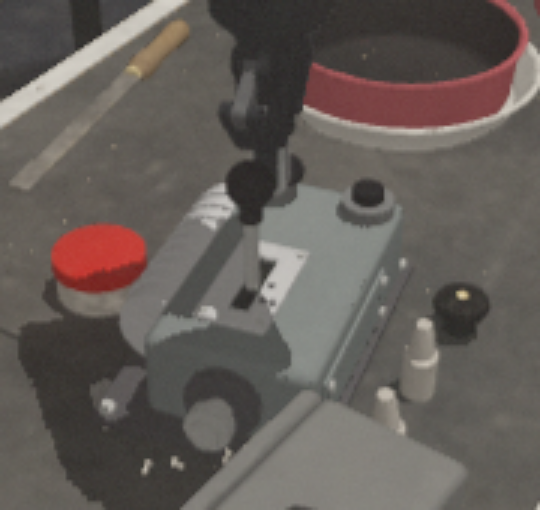

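The picture shows the lever upright in the first notch (ball at crop pixel 248,182), with the fingers behind it and the bystanders untouched. I'll keep pushing.

```bash
python3 -m crank '[[0,0,0,1,-8,1,1],[0,0,0,0,-8,0,1],[0,0,0,0,-8,1,1],[0,0,0,0,-8,1,1]]'; python3 -c "
from h import *
goto(10,46,138)"
```

```text
t: 4.0
tool_pos: [0.5682, -0.285, 0.3132]
tool_rot: [3.096, 0.332, 0.013]
contact_force: [1.0, -2.4, 2.7]
opening: -0.0
t 4.0 tip local mm [  8.9  22.6 139.9] F [ 1.  -2.4  2.7] open -0.0
turn [ 0.029 -0.006 -0.   ] shift now-axes [  1.1 -23.5   1.2] after-turn [  1.1 -23.4   1.9]
```

```bash
python3 -m crank '[[0.028,0,0,1,-8,1,1],[0,0,0,0,-8,1,1],[0,0,0,0,-6,0,1],[0,0,0,0,-5,0,1]]'; python3 -c "
from h import *
goto(10,46,138)"
```

```text
t: 4.33
tool_pos: [0.5634, -0.2615, 0.31]
tool_rot: [3.103, 0.333, 0.013]
contact_force: [6.7, -25.4, -8.6]
opening: 0.0004
t 4.33 tip local mm [  9.4  47.7 136.7] F [  6.7 -25.4  -8.6] open 0.0
turn [ 0.022 -0.006 -0.   ] shift now-axes [ 0.6  1.7 -1.3] after-turn [ 0.6  1.7 -1.3]
```

```bash
python3 -m crank '[[0.01,0,0,0,10,0,1],[0,0,0,0,20,-5,1],[0,0,0,0,20,-20,1],[0,0,0,0,20,-30,1],[0,0,0,-15,25,-20,1],[0,0,0,0,0,0,1]]'; python3 - <<'E'
from h import *
import cv2
goto(-36,-82,130)
for n in ("scene","wrist","top"):
  p=eyes.get_image(n)
  im=p["image"][:,:,::-1]
  cv2.imwrite(f"pics/{n}3.png",cv2.resize(im[130:300,200:380],None,fx=3,fy=3) if n=="scene" else im)
  for q in ["lever_ball","lever_shank","start_button_top"]:
    print(n,q,[(np.round(d["centre"],4).tolist(),round(d["confidence"],2)) for d in spotter.mark_of(q,p)][:2])
print('ball exp',w2([.01,.077]),'upright',w2([.01,.03]))
E
```

```text
t: 4.83
tool_pos: [0.5679, -0.3536, 0.3779]
tool_rot: [-3.113, -0.345, 0.01]
contact_force: [0.1, -0.3, 1.3]
opening: 0.0003
t 4.83 tip local mm [ -7.8 -37.7 204.5] F [ 0.1 -0.3  1.3] open 0.0
turn [-0.01   0.005  0.007] shift now-axes [-28.1  44.9  74.2] after-turn [-28.2  44.3  74.5]
scene lever_ball [([0.5623, -0.2364, 0.1548], 0.8)]
scene lever_shank [([0.5624, -0.2511, 0.1191], 0.61)]
scene start_button_top [([0.5455, -0.3985, 0.097], 0.51)]
wrist lever_ball [([0.5648, -0.2341, 0.1559], 0.96)]
wrist lever_shank [([0.5677, -0.2502, 0.1184], 0.86)]
wrist start_button_top [([0.5467, -0.3981, 0.0964], 0.76), ([0.6196, -0.3862, 0.1073], 0.17)]
top lever_ball []
top lever_shank [([0.4633, -0.3187, -0.0031], 0.32)]
top start_button_top []
ball exp [ 0.55964636 -0.23620692] upright [ 0.56963378 -0.28213351]
```

View pics/scene3.png

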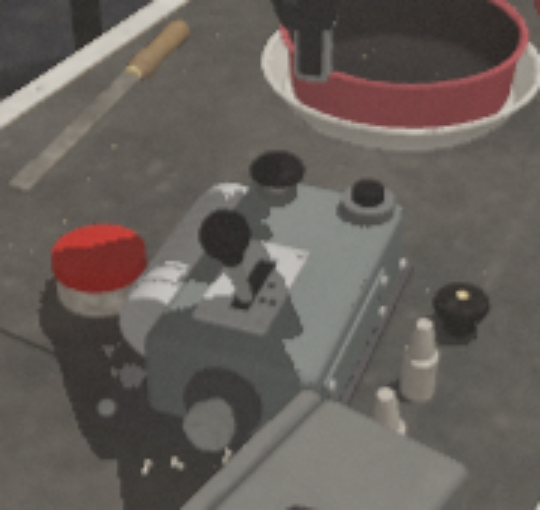

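View pics/wrist3.png

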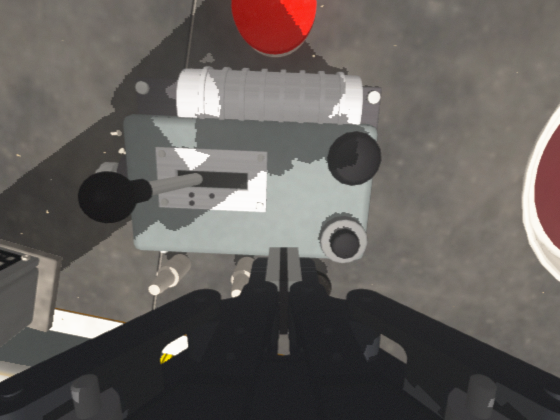

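```bash
python3 -m crank '[[-0.01,0.005,0.007,-15,22,0,1],[0,0,0,-15,22,10,1],[0,0,0,0,0,25,1],[0,0,0,0,0,25,1],[0,0,0,0,0,15,1],[0,0,0,0,0,0,1]]'; python3 -c "
from h import *
goto(-37,-81,115)"
```

```text
t: 5.93
tool_pos: [0.5488, -0.4016, 0.2996]
tool_rot: [3.122, 0.341, 0.003]
contact_force: [-0.9, 0.9, -0.4]
opening: 0.0003
t 5.93 tip local mm [-35.4 -82.6 126.2] F [-0.9  0.9 -0.4] open 0.0
turn [ 0.002 -0.002  0.004] shift now-axes [-1.6 -1.6 11.2] after-turn [-1.6 -1.6 11.2]
```

```bash
python3 -m crank '[[0,0,0,-1.5,-1.5,12,1],[0,0,0,0,0,6,1],[0,0,0,0,0,0,1]]'; python3 - <<'E'
from h import *
import cv2
goto(-37,-81,98)
for n in ("scene","wrist"):
  p=eyes.get_image(n); im=p["image"][:,:,::-1]
  im=im[160:230,280:360] if n=="scene" else im[150:300,200:360]
  cv2.imwrite(f"pics/{n}4.png",cv2.resize(im,None,fx=5 if n=="scene" else 4,fy=5 if n=="scene" else 4))
E
```

```text
t: 6.18
tool_pos: [0.5471, -0.4004, 0.2812]
tool_rot: [3.121, 0.342, 0.004]
contact_force: [0.3, -0.1, 1.1]
opening: 0.0001
t 6.18 tip local mm [-36.7 -81.2 107.8] F [ 0.3 -0.1  1.1] open 0.0
turn [ 0.002 -0.002  0.004] shift now-axes [-0.3 -0.2  9.8] after-turn [-0.3 -0.2  9.8]
```

View pics/scene4.png

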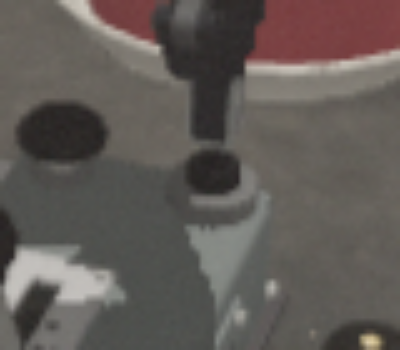

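View pics/wrist4.png

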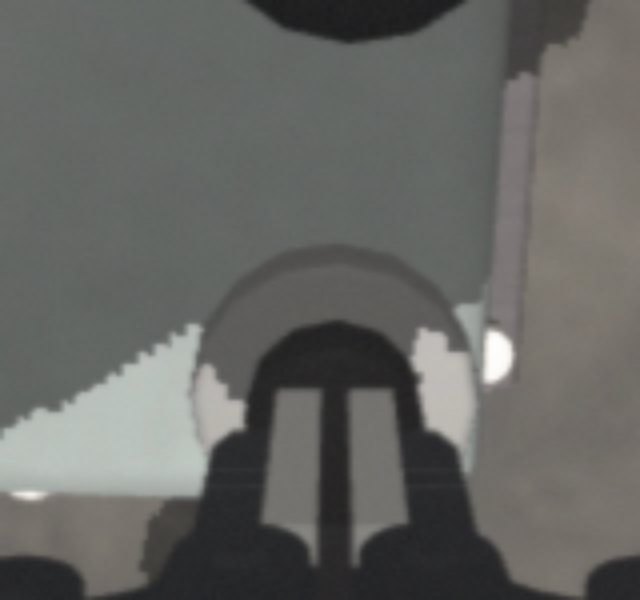

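```bash
python3 -m crank '[[0,0,0,0,0,6,1],[0,0,0,0,0,4,1],[0,0,0,0,0,3,1]]';python3 -c "
from h import *
goto(-37,-81,98)"; python3 -m crank '[[0,0,0,0,0,3,1],[0,0,0,0,0,3,1]]'; python3 -c "
from h import *
goto(-37,-81,98)"
```

```text
t: 6.53
tool_pos: [0.5486, -0.4011, 0.2725]
tool_rot: [3.115, 0.342, 0.013]
contact_force: [0.6, 0.6, 0.4]
opening: -0.0001
t 6.53 tip local mm [-34.6 -83.3  99.1] F [0.6 0.6 0.4] open -0.0
turn [ 0.009 -0.007  0.005] shift now-axes [-2.4 -2.3  1.1] after-turn [-2.4 -2.3  1.1]
t: 6.7
tool_pos: [0.5488, -0.4012, 0.267]
tool_rot: [3.115, 0.342, 0.013]
contact_force: [-1.4, 1.5, 2.9]
opening: 0.0002
t 6.7 tip local mm [-34.4 -83.5  93.6] F [-1.4  1.5  2.9] open 0.0
turn [ 0.009 -0.007  0.005] shift now-axes [-2.6 -2.5 -4.4] after-turn [-2.6 -2.5 -4.4]
```

```bash
python3 -m crank '[[0,0,0,0,0,3,1],[0,0,0,0,0,3,1]]'; python3 -c "
from h import *
state()"; python3 -m crank '[[0,0,0,0,0,3,1]]';  python3 -c "
from h import *
state()"
```

```text
t: 6.87
tool_pos: [0.5491, -0.4014, 0.2641]
tool_rot: [3.115, 0.343, 0.011]
contact_force: [-8.9, 7.4, 23.7]
opening: 0.0001
t 6.87 tip local mm [-34.3 -83.7  90.7] F [-8.9  7.4 23.7] open 0.0
t: 6.95
tool_pos: [0.5493, -0.4015, 0.2643]
tool_rot: [3.116, 0.343, 0.009]
contact_force: [-7.2, 5.8, 16.0]
opening: -0.0001
t 6.95 tip local mm [-34.3 -83.7  90.9] F [-7.2  5.8 16. ] open -0.0
```

```bash
python3 -m crank '[[0,0,0,0,0,-5,1],[0,0,0,0,0,-10,1],[0,0,0,0,0,-30,1],[0,0,0,0,0,-40,1],[0,0,0,-40,0,-20,1],[0,0,0,-40,0,0,1],[0,0,0,-40,0,0,1],[0,0,0,0,0,0,1]]'; python3 - <<'E'
from h import *
import cv2
state()
for n in ("scene","top","wrist"):
  p=eyes.get_image(n); im=p["image"][:,:,::-1]
  cv2.imwrite(f"pics/{n}5.png",cv2.resize(im[130:300,200:380],None,fx=3,fy=3) if n=="scene" else im)
  for q in ["lever_ball","start_button_top","stop_top","punch_1","knob_1","grease_tin"]:
    print(n,q,[(np.round(d["centre"],4).tolist(),round(d["confidence"],2)) for d in spotter.mark_of(q,p)][:2])
E
```

```text
t: 7.62
tool_pos: [0.4321, -0.4269, 0.3748]
tool_rot: [3.109, 0.351, 0.013]
contact_force: [0.6, -0.2, -1.1]
opening: -0.0001
t 7.62 tip local mm [-153.9  -84.6  201.4] F [ 0.6 -0.2 -1.1] open -0.0
scene lever_ball []
scene start_button_top [([0.5481, -0.3976, 0.0979], 0.57)]
scene stop_top [([0.6159, -0.3871, 0.1061], 0.49)]
scene punch_1 [([0.4696, -0.3267, -0.0004], 0.51)]
scene knob_1 [([0.4678, -0.3961, 0.0007], 0.72)]
scene grease_tin [([0.5674, -0.3163, -0.0004], 0.73), ([0.7196, -0.2975, 0.0044], 0.58)]
top lever_ball [([0.5651, -0.235, 0.1498], 0.76)]
top start_button_top [([0.547, -0.4027, 0.1017], 0.55)]
top stop_top [([0.6177, -0.3877, 0.1047], 0.72)]
top punch_1 [([0.4467, -0.2467, -0.0008], 0.52), ([0.4647, -0.3173, -0.0016], 0.52)]
top knob_1 [([0.463, -0.4003, 0.0002], 0.69), ([0.4477, -0.2474, -0.0015], 0.27)]
top grease_tin [([0.7194, -0.3021, 0.0001], 0.91)]
wrist lever_ball []
wrist start_button_top []
wrist stop_top []
wrist punch_1 [([0.45, -0.2461, 0.0006], 0.62), ([0.4637, -0.3245, 0.001], 0.56)]
wrist knob_1 [([0.4642, -0.3959, 0.0007], 0.6)]
wrist grease_tin []
```

View pics/scene5.png

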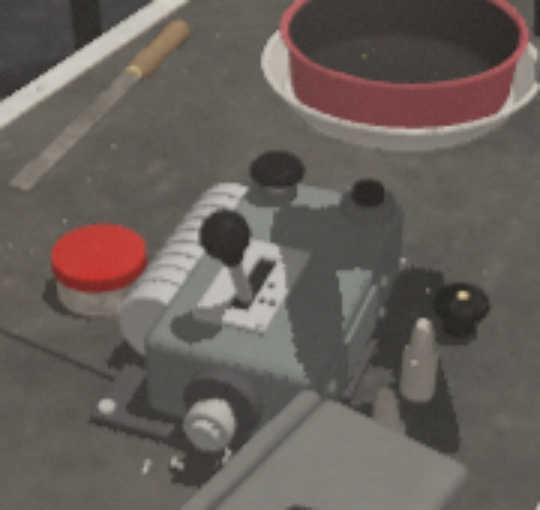

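View pics/wrist5.png

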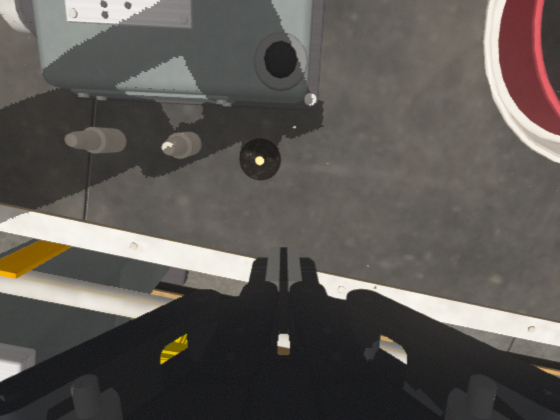

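The lever stands home at its far stop (ball at crop pixel 225,237). The start button is up again (367,193), and the stop button, punches, knob and tin are where they were. The arm is clear of everything.

```bash
python3 -c "
from station import ctrl
print(ctrl.finish_job())"
```

```text
the job is handed in; nothing more can be done
None
```

The drive unit is in second speed and was started. I handed the job in at about 8 s of the 35 s allowed.

- **Lever:** I pushed the ball with the closed fingertips, past the first notch and on to the far stop, where the push met about 25 N. After I backed off, the ball measured about (0.564, -0.235), within 5 mm of the worked-out second-speed position (0.560, -0.236).
- **Start button:** I pressed it only after the lever was home. It bottomed firmly about 6 mm below its top face, at 16–24 N. After I released it, the cameras showed it up again.
- **Everything else:** the stop button, punches, knob and tin measured where they were at the start, within the cameras' error. The robot was touching nothing at hand-in.

During the first part of the lever push the tool rose about 13 mm and tilted slightly. I corrected this before the second part, and the lever was unaffected.

In the last pictures the scene and wrist cameras did not report the ball. The top camera found it at (0.565, -0.235), and the scene picture shows the lever leaning to its far stop. The scene camera's first guess for the tin was on the drive unit, which is plainly wrong. Its second guess and the top camera both put the tin in its original place.

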